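Tighten the drilling clamp to its click

ROBOT

A 7-joint arm with a two-finger parallel gripper is mounted at the origin on the work surface. World frame = base frame: x ahead of the robot, y to its left, z up, the work surface at z = 0. Lengths are in m, angles in rad, forces in N, time in s.
With the tool pointing down it reaches from about 0.4 to 0.875 m from the base axis. Payload 19.3 kg.
Tool frame: the origin (TCP) lies midway between the tips of the shut fingers; the grasp point (between the pads) lies 19 mm behind it (bot.tcp_to_grasp is the distance from the TCP to the grasp point, in m); y points along the fingers, z is the direction in which the jaws open and shut, and the axes are right-handed (so a half turn about y gives the same grasp; the last joint's range is limited). The gripper opens to 85 mm and grips with 20 to 120 N. Pads are 22 mm wide; open, the fingers measure 114 mm over their backs; the gripper's body (76 mm by 85 mm) begins 54 mm behind the grasp point. The pads swing forward as they close: fully open they stand 13 mm farther back than shut.
Start: joints at [-1.183, 0.521, -0.036, 1.599, 0.021, 1.021, -0.113], TCP at [0.276, 0.561, 0.231] pointing down, gripper open.
Joint ranges: [-2.91, 2.91], [-0.3, 2.13], [-1.5, 1.42], [0.17, 2.43], [-1.26, 4.41], [0.16, 1.93], [-2.52, 2.52]. Speed limits (rad/s): [1.89, 1.89, 2.39, 2.39, 3.01, 3.01, 3.01].

INTERFACE

Orientations are given as a unit quaternion [w, x, y, z].
In Python, from plant import monitor, eyes, order, look_for, silhouettes, spot_point, bot gives the robot as it stands.
- The arm moves only by the shell command python3 -m crank 'ROWS'. ROWS is text: rows parted by semicolons, each of 7 numbers parted by spaces: the shift along the tool's x, y, z in cm, then the turn, a rotation vector about the tool's x, y, z in degrees, then the gripper's target within -1 to 1 (shut at 1, half-way at 0, fully open at -1). In form: tx ty tz rx ry rz fingers; .... A call has 1 to 10 rows; each row shifts and turns the pose as measured when the row begins, along the tool's axes as they then stand; what a row does not reach is not made up. A row lasts 1/10 s, in which the tool goes at most 50 mm and 8.59 degrees, less where a joint would pass 70% of its speed; a pose out of reach is approached as far as the arm can. A call is refused whole if a number of a shift passes 5 or a number of a turn 8.59, either way. A call with a gripper value outside its range is refused whole. The fingers move at their own pace and stop on an object; the grip force is fixed at half the most. Time passes only in rows, so rows that do not move let the fingers close. It gives the time, the measured TCP pose, the force and the opening at its end, in the units of the state.
- monitor.state(): the state, without advancing time (a new reading comes with each control period).
- eyes.camera(name): name is "scene" or "top" or "wrist"; returns a dict with "pixels" (420x560x3 uint8, blue, green, red), "K" (3x3 intrinsics, pixels), "R" (3x3) and "t" (3): a world point X has camera coordinates R X + t. Camera axes: x right, y down, z forward; pixel columns grow to the right and rows downward; lengths in m; the calibration is good to about 2 mm. A picture is of the moment at which its call begins. There is no depth.
- order.close_job(): hands the job in, once; it reports no verdict.
Trained networks look in a picture, given as the dict that the camera call returned (one of the last four; its "shot" number tells which), for a name from the list of things; names that differ only in an ending like _2 or _b are one class to them, and where a whole thing is asked for, a point or a joint stands for the part that bears it (a point fixed in the world has none). Each returns a list of dicts, best first, with "p" (0 to 1); they miss things now and then, are a little off and sometimes report something else, mostly with a low value. They report only what shows in the picture. A call takes as long as a camera call.
- look_for(picture, query): "point" ([x, y, z] in m, in world coordinates, good to about 4 mm: the middle of the surface that is visible of it).
- silhouettes(picture, query): "pixels" (420x560 bool, what is visible of it).
- spot_point(picture, query): "point" ([x, y, z] in m, in world coordinates, good to about 4 mm: a listed point, or the origin of a listed thing).
The state is a dict: "time_s": time; "joints": joint angles; "dq": joint speeds; "tau": joint torques, N m; "tool_pos": TCP position; "ee_rot": TCP orientation; "force": force on the tool from outside, world axes, zero at the start; "ft_torque": the same for the moment, N m; "gripper_width": finger opening in m.
Only numpy, scipy, OpenCV 4.12 (cv2) and the standard library are available. Lean on these libraries where they do the work, as an engineer would, in place of code of your own. Each camera call takes 0.05 s, during which the arm holds its last target.

TASK

Tighten the clamp that holds the drilled aluminium bar: turn its round black knob clockwise until the torque ratchet slips, let it slip one or two clicks (15 degrees each) so you are sure it is tight, then stop and let go of the knob. Do not slip it further, and do not touch the empty clamp beside it.

Things in the scene. Friction and masses are not known exactly. Their poses are not given: they have to be found in the camera images.
- work_knob (a point): Knob to turn, on the clamp whose bar (aluminium, 170 x 50 x 12 mm, dark holes) sticks out both sides of the bridge. Upright round fluted black cylinder, 36 mm diameter, 40 mm tall. This point: on its vertical axis, 14 mm below its top, good grip height; any diameter may be gripped. z up; x, y turn with it. The knob sits 26 mm below this point on a dark steel collar, 48 mm diameter, 6 mm thick.
- work_screw (a joint): Angle of that clamp's screw and collar, rad, growing clockwise from above. 1.2 = fully tight, it turns no further; starts at 0.3 to 1.0. Turning takes about 0.02 N m and stays where left. The white pointer on the collar turns with it and meets the white index line on the bridge when tight.
- work_slip (a joint): Angle the knob has slipped over its screw, rad, growing clockwise from above. 0 at the start and while the screw still turns; once it is tight the knob slips at a steady 0.08 N m (no bumps), one click per 0.26 rad (15 degrees), and stays where left. The white line on the knob's top starts over the collar's pointer; they part by this angle.
- spare_clamp: The empty clamp: same knob, no bar; leave it alone. Origin under the centre of its base, z up, y along its bridge. Both clamps: bolted to the bench, blue base 120 x 120 x 16 mm, two uprights, blue bridge 32 mm wide, 120 mm long, top 89 mm above the bench, screw through its middle, knob top at 135 mm.

How it is judged:
By the outcome, as a careful person would: the job done as asked, in the order asked, and still so for the second after the job is handed in, with the robot touching nothing.
It also fails if it takes over 38 s, if anything falls off the work surface, if the arm or the gripper's body presses on something with over 40 N, if the wrist force passes 120 N, or if a joint passes its speed limit or range.

## Working session

There is one attempt and no reset: what is moved stays moved. The work goes in short steps, Python scripts to look and compute and a shell command to move; the robot and the scene stay as the last step left them, time stands still between calls to the robot, and variables do not carry over. Pictures are saved under pics/ and viewed, and the job is handed in when it is done.

```bash
ls; mkdir -p pics
python3 - <<'E'
from plant import monitor, eyes, look_for, spot_point, bot
import cv2
s=monitor.state();print(s)
print(bot.tcp_to_grasp)
for n in("scene","top"):
    p=eyes.camera(n);cv2.imwrite(f"pics/{n}0.png",p["pixels"])
    for q in("work_knob","spare_clamp"):
        print(n,q,[(d["point"],d["p"]) for d in spot_point(p,q)][:3],[(d["point"],d["p"]) for d in look_for(p,q)][:3])
E
```

```text
pics
{'time_s': 0.0, 'joints': array([-1.18318225,  0.52203645, -0.03629153,  1.59999174,  0.02122654,
        1.0211251 , -0.11280428]), 'dq': array([-1.43136288e-03, -1.05839853e-03, -1.01016503e-03,  1.42503390e-03,
       -1.43182944e-03, -3.46719638e-05, -4.46910236e-04]), 'tau': array([ 1.23924507e-03, -9.27116132e+01,  1.98057085e+00, -3.69934630e+01,
        1.78530364e-02,  8.15869396e-03,  5.41241718e-06]), 'tool_pos': array([0.27615142, 0.56030342, 0.230718  ]), 'ee_rot': array([-0.68824675,  0.6890717 , -0.16051349,  0.16041207]), 'force': array([ 0.1233143 , -0.02147131,  0.26367119]), 'ft_torque': array([ 0.03275815, -0.00098684,  0.09181682]), 'gripper_width': 0.08565918440289573}
0.0187
scene work_knob [([0.5692, -0.1589, 0.1208], 0.78)] [([0.5738, -0.1496, 0.1218], 0.57), ([0.5777, -0.1523, 0.1096], 0.47)]
scene spare_clamp [([0.5981, 0.1009, -0.0038], 0.81), ([0.569, -0.1599, 0.1204], 0.69)] [([0.611, 0.1171, 0.0193], 0.82)]
top work_knob [([0.5671, -0.1617, 0.1213], 0.72)] [([0.5652, -0.1578, 0.1373], 0.66)]
top spare_clamp [([0.5997, 0.1032, 0.0008], 0.68)] []
```

View pics/scene0.png

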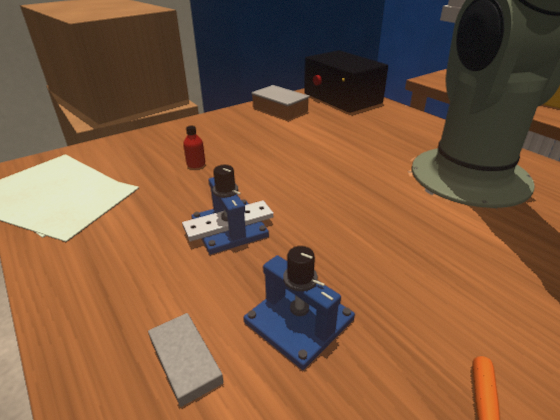

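View pics/top0.png

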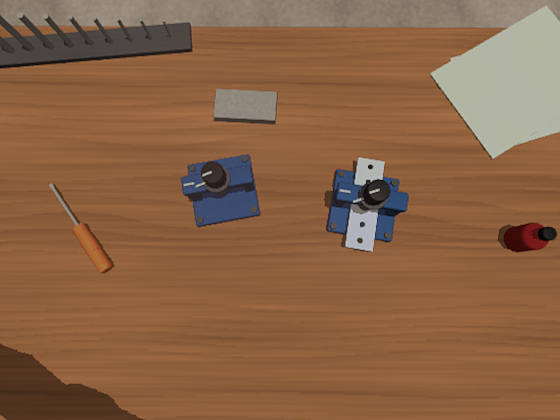

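The work clamp is the one with the white bar: top view, knob at about (376,192). The spare clamp's knob is at (214,177). I'll zoom in on the pointer and line.

```bash
cat > h.py <<'E'
from plant import monitor, eyes, order, look_for, silhouettes, spot_point, bot
import cv2, numpy as np
from scipy.spatial.transform import Rotation as Ro
def proj(p,X):
    c=p["R"]@np.array(X)+p["t"]; u=p["K"]@c; return u[:2]/u[2]
def ray(p,uv,z):
    d=p["R"].T@np.linalg.inv(p["K"])@np.array([uv[0],uv[1],1.]); o=-p["R"].T@p["t"]
    return o+d*(z-o[2])/d[2]
def crop(p,X,name,h=40,s=8):
    u,v=proj(p,X).astype(int); u0=max(0,u-h);v0=max(0,v-h)
    im=p["pixels"][v0:v+h,u0:u+h]; cv2.imwrite(name,cv2.resize(im,None,fx=s,fy=s,interpolation=cv2.INTER_CUBIC)); print(name,"origin",u0,v0,"scale",s)
def tool():
    s=monitor.state(); q=s["ee_rot"]; return s,Ro.from_quat([q[1],q[2],q[3],q[0]]).as_matrix()
E
python3 - <<'E'
from h import *
s,R=tool();print(R.round(3))
p=eyes.camera("top");crop(p,[.568,-.16,.121],"pics/t1.png")
print(-p["R"].T@p["t"])
p=eyes.camera("scene");crop(p,[.568,-.16,.121],"pics/s1.png")
E
```

```text
[[ 0.897 -0.     0.442]
 [-0.442 -0.     0.897]
 [ 0.    -1.    -0.   ]]
pics/t1.png origin 337 152 scale 8
[ 0.42651996 -0.0086005   0.74366948]
pics/s1.png origin 183 134 scale 8
```

View pics/t1.png

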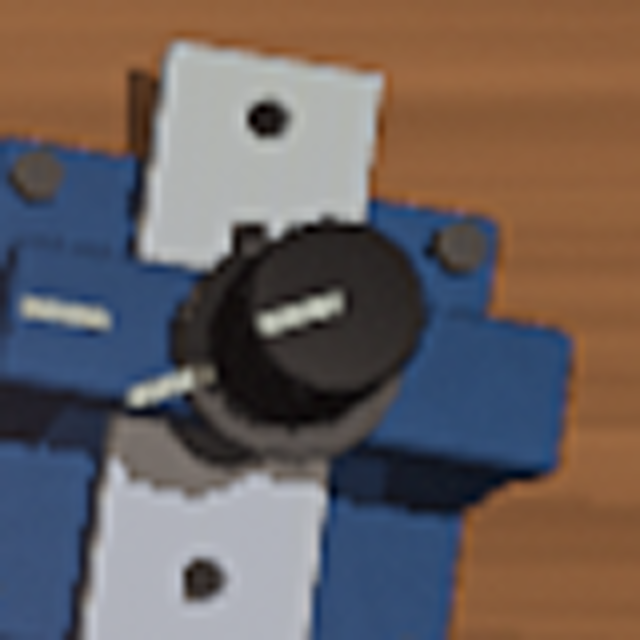

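View pics/s1.png

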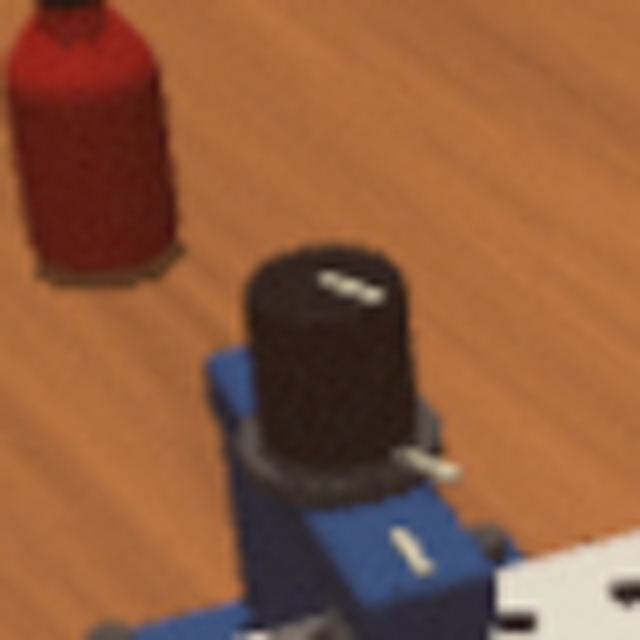

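```bash
python3 - <<'E'
from h import *
p=eyes.camera("top")
f=lambda x,y,z: ray(p,(337+(x+.5)/8-.5,152+(y+.5)/8-.5),z)
a,b=f(130,402,.0925),f(210,372,.0925); i,j=f(22,305,.0895),f(108,318,.0895); k,l=f(262,325,.135),f(343,300,.135)
for n,(u,v) in dict(ptr=(a,b),idx=(i,j),line=(k,l)).items(): print(n,u.round(4),v.round(4),np.degrees(np.arctan2(*(u-v)[[1,0]])))
c=f(338,308,.135);print("top centre",c)
for u in(a,i):print(np.degrees(np.arctan2(*(u-c)[[1,0]])))
E
python3 -m crank '5 0 0 0 4.7 0 -1;5 0 0 0 4.7 0 -1;5 0 0 0 4.7 0 -1;5 0 0 0 4.7 0 -1;5 0 0 0 4.7 0 -1;5 0 0 0 4.7 0 -1;5 0 0 0 4.7 0 -1;5 0 0 0 4.7 0 -1'
```

```text
ptr [ 0.5585 -0.1254  0.0925] [ 0.565  -0.1423  0.0925] 110.90489599573723
idx [ 0.5799 -0.1038  0.0895] [ 0.5772 -0.1218  0.0895] 81.36871729976302
line [ 0.5654 -0.144   0.135 ] [ 0.5705 -0.1601  0.135 ] 107.55465694501177
top centre [ 0.56886224 -0.1590643   0.135     ]
107.03798194538878
78.71256783921322
time_s: 1.45
tool_pos: [0.5626, 0.2979, 0.2299]
ee_rot: [0.599, -0.597, 0.378, -0.376]
force: [0.4, -0.1, -0.2]
gripper_width: 0.085
```

```bash
python3 -m crank '5 0 0 0 4.7 0 -1;5 0 0 0 4.7 0 -1;5 0 0 0 4.7 0 -1;5 0 0 0 4.7 0 -1;5 0 0 0 4.7 0 -1;5 0 0 0 4.7 0 -1;5 0 0 0 4.7 0 -1;5 0 0 0 4.7 0 -1'
python3 - <<'E'
from h import *
s,R=tool();print(s["joints"].round(3));print(R.round(3)); print("cm",(R.T@(np.array([.5685,-.16,.102])-s["tool_pos"])*100).round(2))
p=eyes.camera("wrist");cv2.imwrite("pics/w1.png",p["pixels"])
print(spot_point(p,"work_knob"))
E
```

```text
time_s: 2.25
tool_pos: [0.6216, -0.0902, 0.2283]
ee_rot: [0.439, -0.436, 0.557, -0.555]
force: [0.1, 0.5, -0.4]
gripper_width: 0.0854
[-0.199  0.558  0.381  1.611 -0.239  1.018  0.018]
[[-0.235  0.001  0.972]
 [-0.972  0.004 -0.235]
 [-0.005 -1.     0.   ]]
cm [ 8.09 12.59 -3.52]
[{'point': [0.569, -0.1616, 0.1186], 'p': 0.73}]
```

View pics/w1.png

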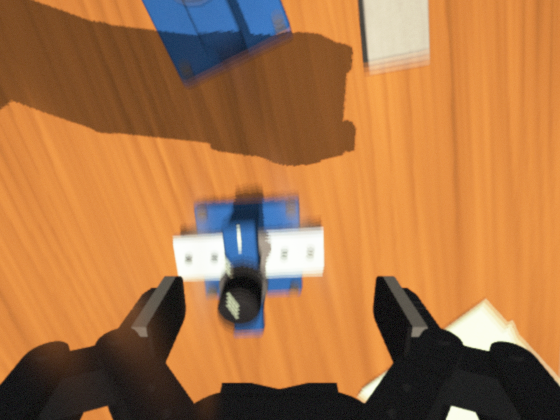

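The wrist view shows the work knob at about (241,300), with some motion blur. Next I'll move over it.

```bash
python3 -m crank '3 1 -1.2 0 0 0 -1;3 1 -1.2 0 0 0 -1;2.1 1 -1.1 0 0 0 -1;0 0 0 0 0 0 -1;0 0 0 0 0 0 -1'
python3 - <<'E'
from h import *
s,R=tool();print(s["tool_pos"]); print("cm",(R.T@(np.array([.5685,-.16,.102])-s["tool_pos"])*100).round(2))
p=eyes.camera("wrist");cv2.imwrite("pics/w2.png",p["pixels"])
for X in([.5685,-.16,.135],[.5685,-.16,.095]):print(proj(p,X))
print(spot_point(p,"work_knob"))
m=silhouettes(p,"work_knob")
if m: ys,xs=np.nonzero(m[0]["pixels"]);print(m[0]["p"],xs.min(),xs.max(),ys.min(),ys.max())
E
```

```text
time_s: 2.85
tool_pos: [0.5649, -0.1688, 0.1978]
ee_rot: [-0.436, 0.434, -0.557, 0.558]
force: [1.2, -0.2, -0.4]
gripper_width: 0.0853
[ 0.56491877 -0.16878512  0.19777171]
cm [-0.92  9.58  0.12]
[280.47780851 218.22579803]
[280.18445898 200.98133965]
[{'point': [0.5706, -0.1624, 0.1232], 'p': 0.88}]
0.68 255 308 178 239
```

View pics/w2.png

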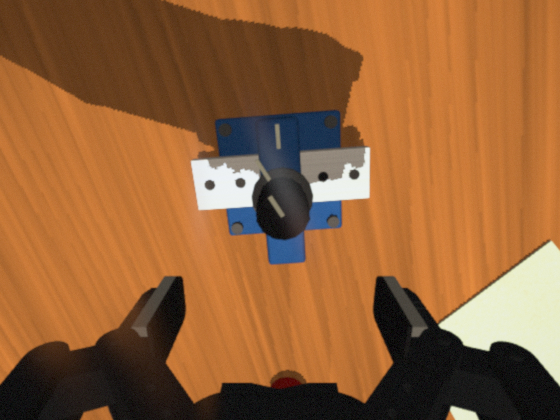

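Run:
```python
from h import *
p=eyes.camera("wrist");crop(p,[.5685,-.16,.115],"pics/w3.png",45,8)
print(ray(p,(283,212),.135))
for X in([.5685,-.16,.135],):
  for d in([.018,0,0],[-.018,0,0],[0,.018,0],[0,-.018,0]): print(proj(p,np.add(X,d)))
t=eyes.camera("top");print("top pred",proj(t,[.5685,-.16,.135]))
```

```text
pics/w3.png origin 234 164 scale 8
[ 0.57161041 -0.15563326  0.135     ]
[306.53264012 212.8760846 ]
[253.83603939 225.33339592]
[273.2759934 193.7020275]
[286.43139398 243.32760846]
top pred [379.41911108 190.29006794]
```

View pics/w3.png

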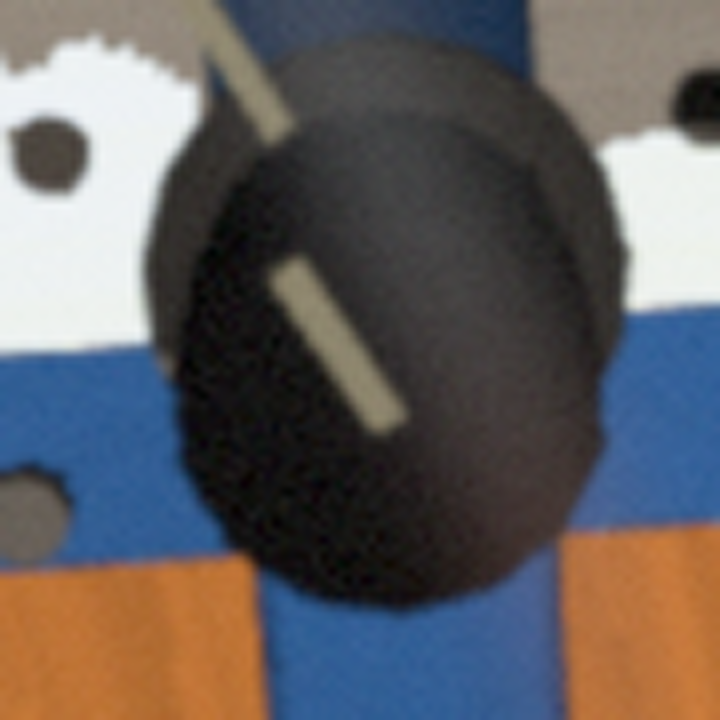

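Run:
```python
from h import *
s,R=tool();print(s["tool_pos"],R.round(3).tolist()); print("cm",(R.T@(np.array([.570,-.159,.100])-s["tool_pos"])*100).round(2))
```

```text
[ 0.56535187 -0.16818827  0.19781512] [[-0.242, 0.002, 0.97], [-0.97, 0.001, -0.242], [-0.002, -1.0, 0.002]]
cm [-0.99  9.78  0.21]
```

```bash
python3 -m crank '-0.5 1.5 0.1 0 0 0 -1;-0.5 1.5 0.1 0 0 0 -1;0 1.2 0 0 0 0 -1;0 0 0 0 0 0 -1'
python3 - <<'E'
from h import *
s,R=tool();print(s["tool_pos"]); print("cm",(R.T@(np.array([.570,-.159,.100])-s["tool_pos"])*100).round(2))
p=eyes.camera("wrist");cv2.imwrite("pics/w4.png",p["pixels"])
print(proj(p,[.57,-.159,.135]),spot_point(p,"work_knob"))
E
```

```text
time_s: 3.5
tool_pos: [0.5708, -0.1563, 0.1519]
ee_rot: [0.437, -0.435, 0.557, -0.557]
force: [0.8, 0.2, 0.4]
gripper_width: 0.0856
[ 0.57081069 -0.15627124  0.15190037]
cm [ 0.29  5.19 -0.02]
[278.29624042 267.92538   ] [{'point': [0.5694, -0.1609, 0.1194], 'p': 0.87}]
```

View pics/w4.png

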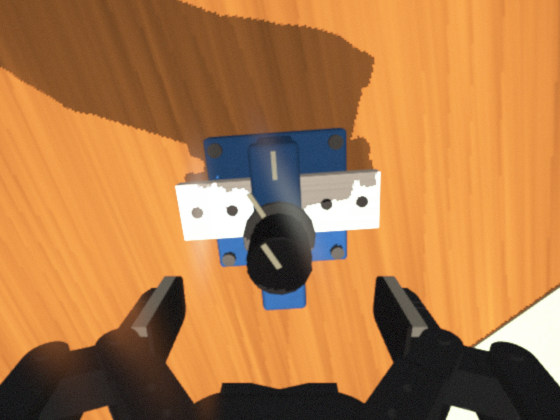

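```bash
python3 -m crank '0.15 2 0 0 0 0 -1;0 1.8 0 0 0 0 -1;0 1.2 0 0 0 0 -1;0 0 0 0 0 0 -1'
python3 - <<'E'
from h import *
s,R=tool();print(s["tool_pos"]); print("cm",(R.T@(np.array([.570,-.158,.100])-s["tool_pos"])*100).round(2))
p=eyes.camera("wrist");cv2.imwrite("pics/w5.png",p["pixels"])
print(proj(p,[.57,-.158,.135]))
p=eyes.camera("scene");crop(p,[.568,-.16,.121],"pics/s5.png",50,8)
E
```

```text
time_s: 4.0
tool_pos: [0.5726, -0.1594, 0.1041]
ee_rot: [-0.438, 0.434, -0.555, 0.558]
force: [-0.5, -0.3, 0.4]
gripper_width: 0.0854
[ 0.57256528 -0.15938959  0.1040574 ]
cm [-0.07  0.4  -0.29]
[271.85942738 316.9326785 ]
pics/s5.png origin 173 124 scale 8
```

View pics/w5.png

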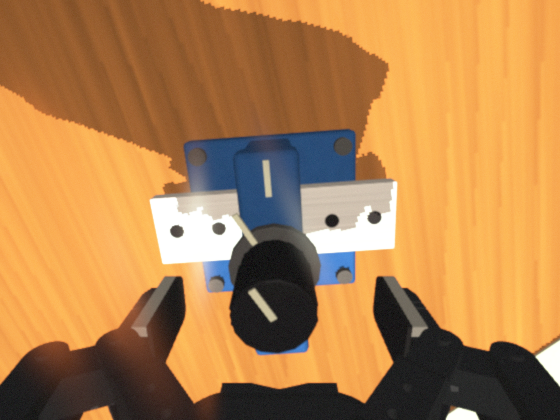

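View pics/s5.png

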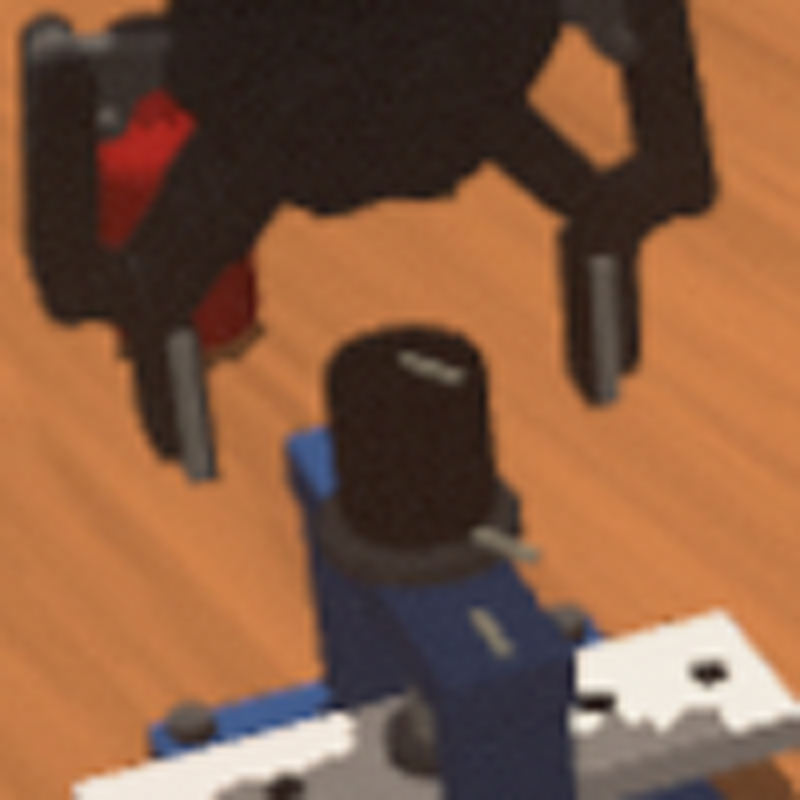

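Run:
```python
from h import *
p=eyes.camera("wrist");im=p["pixels"].copy()
a=np.linspace(0,2*np.pi,60)
for y,c in((-.154,(0,255,0)),(-.158,(255,0,255)),(-.162,(0,255,255))):
    pts=np.array([proj(p,[.571+.018*np.cos(t),y+.018*np.sin(t),.135]) for t in a])
    cv2.polylines(im,[pts.astype(np.int32)],True,c,1)
    pts=np.array([proj(p,[.571+.024*np.cos(t),y+.024*np.sin(t),.095]) for t in a])
    cv2.polylines(im,[pts.astype(np.int32)],True,c,1)
cv2.imwrite("pics/w6.png",cv2.resize(im[200:400,180:380],None,fx=3,fy=3))
print(p["R"].round(3).tolist(),-p["R"].T@p["t"])
```

```text
[[0.97, -0.242, 0.009], [-0.232, -0.92, 0.317], [-0.069, -0.31, -0.948]] [ 0.5922467  -0.07917051  0.24884182]
```

View pics/w6.png

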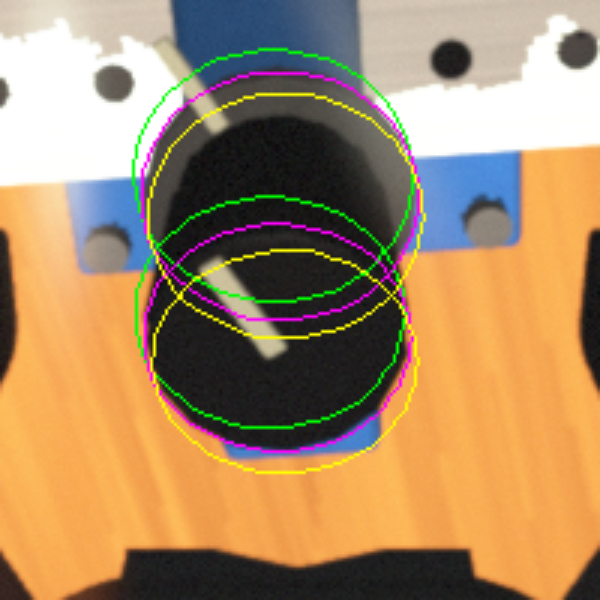

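With circle fits at the known heights, the knob axis comes out at (0.571, -0.158). Next: fine alignment, then close.

```bash
python3 -m crank '-0.1 0.4 -0.2 0 0 0 -1;0 0 0 0 0 0 -1'
python3 - <<'E'
from h import *
s,R=tool();print(s["tool_pos"]); print("cm",(R.T@(np.array([.571,-.158,.100])-s["tool_pos"])*100).round(2))
E
python3 -m crank '0 0 0 0 0 0 0;0 0 0 0 0 0 0.3;0 0 0 0 0 0 1;0 0 0 0 0 0 1;0 0 0 0 0 0 1;0 0 0 0 0 0 1'
```

```text
time_s: 4.35
tool_pos: [0.5723, -0.1581, 0.1028]
ee_rot: [-0.439, 0.433, -0.554, 0.56]
force: [0.9, 0.5, 0.8]
gripper_width: 0.0853
[ 0.57234278 -0.15809945  0.10284221]
cm [ 0.02  0.28 -0.14]
time_s: 4.95
tool_pos: [0.5708, -0.1575, 0.1044]
ee_rot: [-0.439, 0.433, -0.555, 0.559]
force: [1.1, -0.5, -5.6]
gripper_width: 0.0345
```

```bash
cat > m.py <<'E'
from h import *
import sys
n=sys.argv[1]
s,R=tool();print("t",s["time_s"],s["tool_pos"].round(4),"jaw yaw",np.degrees(np.arctan2(R[1,2],R[0,2])).round(2),"tilt",R[2,1].round(4),"F",s["force"].round(1),"M",s["ft_torque"].round(3),"w",s["gripper_width"].round(4),"q7",s["joints"][6].round(3))
print("to axis cm",(R.T@(np.array([.571,-.158,s["tool_pos"][2]])-s["tool_pos"])*100).round(2))
p=eyes.camera("wrist");np.savez("pics/"+n+".npz",**{k:p[k] for k in("pixels","K","R","t")})
cv2.imwrite("pics/"+n+".png",cv2.resize(p["pixels"][120:400,120:440],None,fx=2.4,fy=2.1))
# rectified top-down views at pointer plane & top plane: 0.2mm/px, image up=+x, left=+y
def rect(z,half=.06,px=.0002):
    N=int(2*half/px); g=lambda u,v:[.571+half-v*px,-.158+half-u*px,z]
    src=np.float32([[0,0],[N,0],[N,N],[0,N]]); dst=np.float32([proj(p,g(*a)) for a in src])
    return cv2.warpPerspective(p["pixels"],cv2.getPerspectiveTransform(dst,src),(N,N))
a=rect(.0925);b=rect(.135,.03)
o=np.zeros((600,800,3),np.uint8);o[:400,:400]=cv2.resize(a,(400,400));o[:400,400:]=cv2.resize(b,(400,400));cv2.imwrite("pics/"+n+"r.png",o[:400])
E
python3 m.py g0
```

```text
Traceback (most recent call last):
  File "m.py", line 4, in <module>
    s,R=tool();print("t",s["time_s"],s["tool_pos"].round(4),"jaw yaw",np.degrees(np.arctan2(R[1,2],R[0,2])).round(2),"tilt",R[2,1].round(4),"F",s["force"].round(1),"M",s["ft_torque"].round(3),"w",s["gripper_width"].round(4),"q7",s["joints"][6].round(3))
                                                                                                                                                                                                    ^^^^^^^^^^^^^^^^^^^^^^^^
AttributeError: 'float' object has no attribute 'round'
```

```bash
sed -i 's/s\["gripper_width"\].round(4)/round(s["gripper_width"],4)/' m.py; python3 m.py g0
```

```text
t 4.95 [ 0.5708 -0.1575  0.1044] jaw yaw -13.92 tilt -1.0 F [ 1.1 -0.5 -5.6] M [-0.182 -0.482 -0.002] w 0.0345 q7 0.196
to axis cm [0.04 0.   0.03]
```

View pics/g0.png

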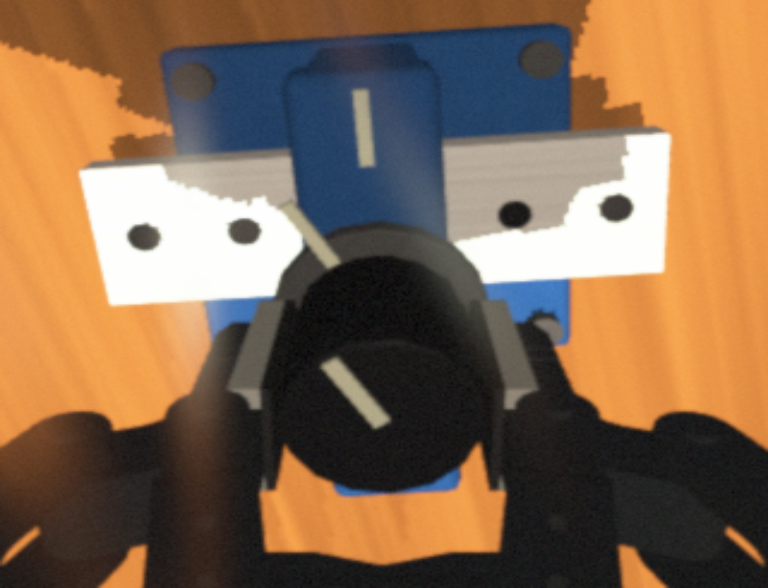

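View pics/g0r.png

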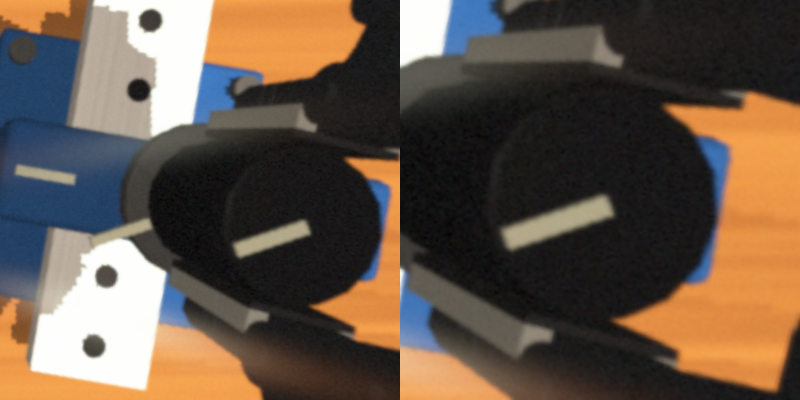

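The grip is good, and the pointer is about 28° short of the index line. Now I'll turn clockwise.

```bash
python3 -m crank '0 0 0 0 4 0 1;0 0 0 0 4 0 1;0 0 0 0 4 0 1;0 0 0 0 4 0 1;0 0 0 0 4 0 1;0 0 0 0 0 0 1'; python3 m.py g1
```

```text
time_s: 5.6
tool_pos: [0.5713, -0.1579, 0.1043]
ee_rot: [-0.332, 0.325, -0.625, 0.628]
force: [-1.3, 0.8, 2.5]
gripper_width: 0.0342
t 5.6 [ 0.5713 -0.1579  0.1043] jaw yaw -34.67 tilt -1.0 F [-1.3  0.8  2.5] M [-0.026  0.334  0.014] w 0.0342 q7 -0.083
to axis cm [ 0.03 -0.   -0.02]
```

View pics/g1r.png

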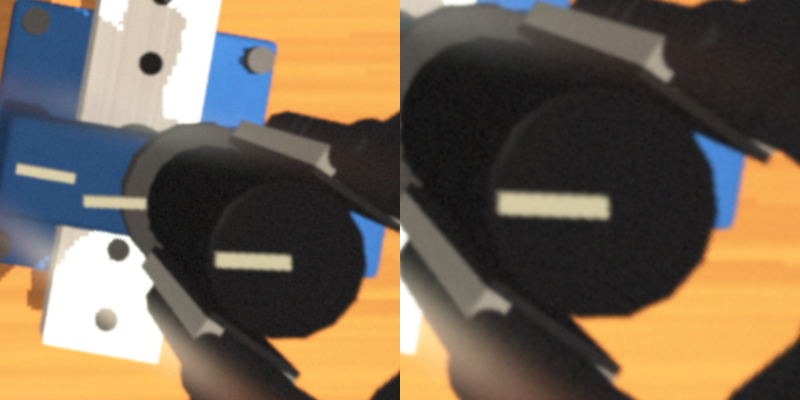

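Now about 6.5° remains. I'll go 16° further, past the stop by roughly half a click, and look.

```bash
python3 -m crank '0 0 0 0 4 0 1;0 0 0 0 4 0 1;0 0 0 0 4 0 1;0 0 0 0 4 0 1;0 0 0 0 0 0 1'; python3 m.py g2
```

```text
time_s: 6.15
tool_pos: [0.5716, -0.1583, 0.1043]
ee_rot: [-0.243, 0.236, -0.664, 0.666]
force: [-1.6, -0.0, 3.1]
gripper_width: 0.0347
t 6.15 [ 0.5716 -0.1583  0.1043] jaw yaw -50.41 tilt -0.9999 F [-1.6 -0.   3.1] M [-0.093  0.245 -0.069] w 0.0347 q7 -0.294
to axis cm [ 0.03 -0.   -0.06]
```

View pics/g2r.png

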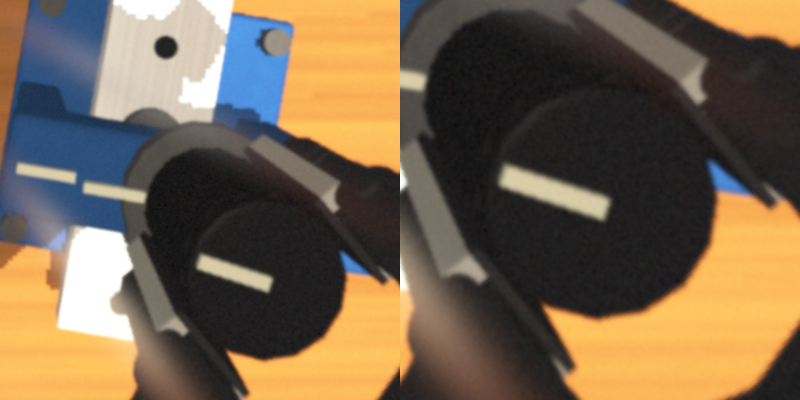

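The pointer now lines up with the index and the knob has slipped about 9–10°. I want roughly 22°, so I'll add about 12.5°.

```bash
python3 -m crank '0 0 0 0 4 0 1;0 0 0 0 4 0 1;0 0 0 0 4 0 1;0 0 0 0 0 0 1'; python3 m.py g3
```

```text
time_s: 6.6
tool_pos: [0.5717, -0.1586, 0.1043]
ee_rot: [-0.176, 0.168, -0.685, 0.687]
force: [0.1, 0.4, 2.9]
gripper_width: 0.0345
t 6.6 [ 0.5717 -0.1586  0.1043] jaw yaw -61.87 tilt -0.9999 F [0.1 0.4 2.9] M [-0.116  0.189 -0.046] w 0.0345 q7 -0.448
to axis cm [ 0.04 -0.   -0.08]
```

View pics/g3r.png

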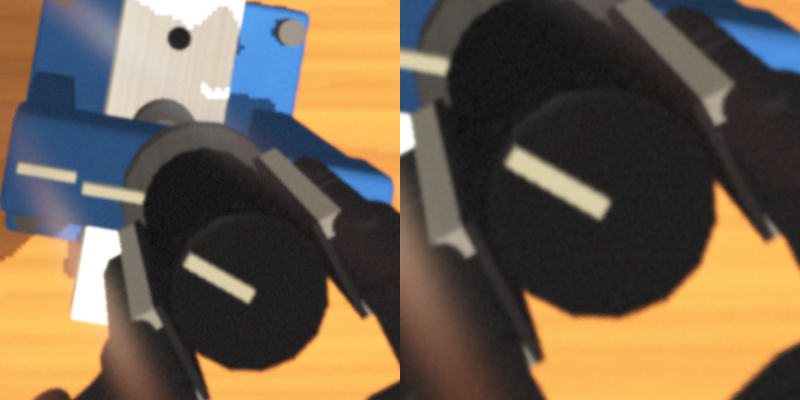

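The slip is about 21°, mid-window. Now I'll let go and retreat upward.

```bash
python3 -m crank '0 0 0 0 0 0 -1;0 0 0 0 0 0 -1;0 0 0 0 0 0 -1;0 0 0 0 0 0 -1;0 0 0 0 0 0 -1;0 0 0 0 0 0 -1'; python3 m.py r0
```

```text
time_s: 7.25
tool_pos: [0.5717, -0.1585, 0.1043]
ee_rot: [-0.179, 0.172, -0.684, 0.686]
force: [-1.0, 0.2, -0.0]
gripper_width: 0.0852
t 7.25 [ 0.5717 -0.1585  0.1043] jaw yaw -61.25 tilt -0.9999 F [-1.   0.2 -0. ] M [-0.037  0.023  0.036] w 0.0852 q7 -0.439
to axis cm [ 0.04 -0.   -0.08]
```

View pics/r0.png

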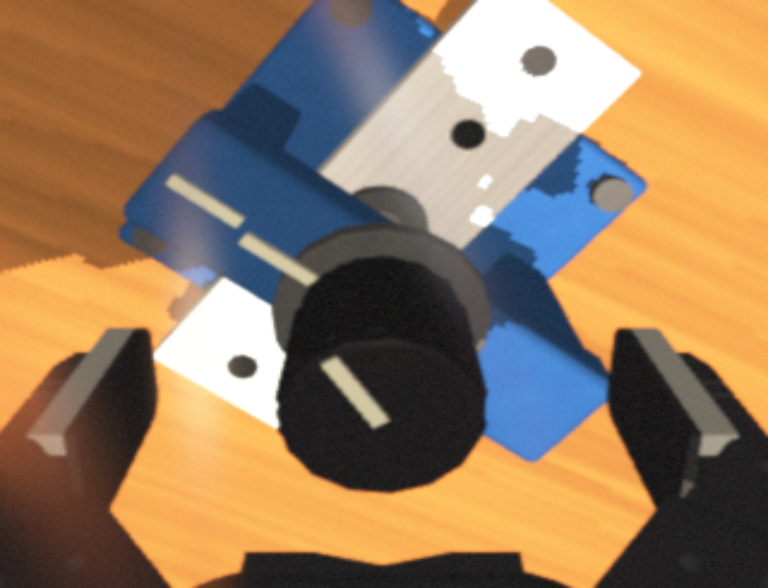

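View pics/r0r.png

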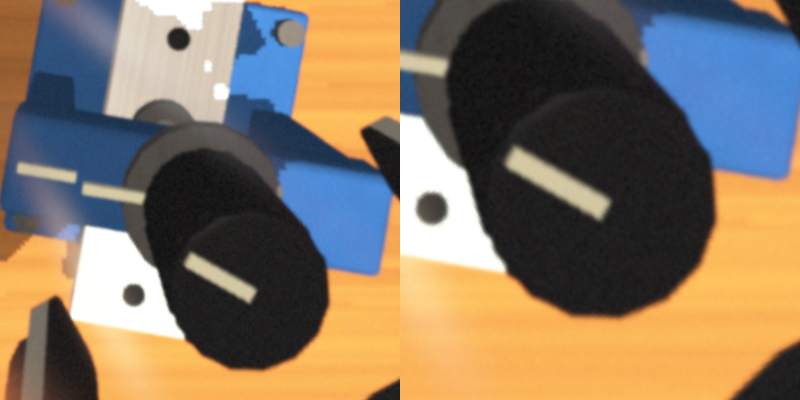

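The fingers are open and clear of the knob, and both marks are unchanged. Next I'll retreat.

```bash
python3 -m crank '0 -2 0 0 0 0 -1;0 -3 0 0 0 0 -1;0 -4 0 0 0 0 -1;0 -4 0 0 0 0 -1;0 0 0 0 0 0 -1;0 0 0 0 0 0 -1'; python3 m.py r1
python3 - <<'E'
from h import *
p=eyes.camera("scene");crop(p,[.571,-.158,.121],"pics/s9.png",60,6)
E
```

```text
time_s: 7.9
tool_pos: [0.5695, -0.1587, 0.2384]
ee_rot: [-0.179, 0.172, -0.685, 0.685]
force: [-0.1, 0.2, -0.4]
gripper_width: 0.0854
t 7.9 [ 0.5695 -0.1587  0.2384] jaw yaw -61.24 tilt -1.0 F [-0.1  0.2 -0.4] M [-0.034  0.037 -0.009] w 0.0854 q7 -0.541
to axis cm [-0.16  0.    0.01]
pics/s9.png origin 162 115 scale 6
```

View pics/r1r.png

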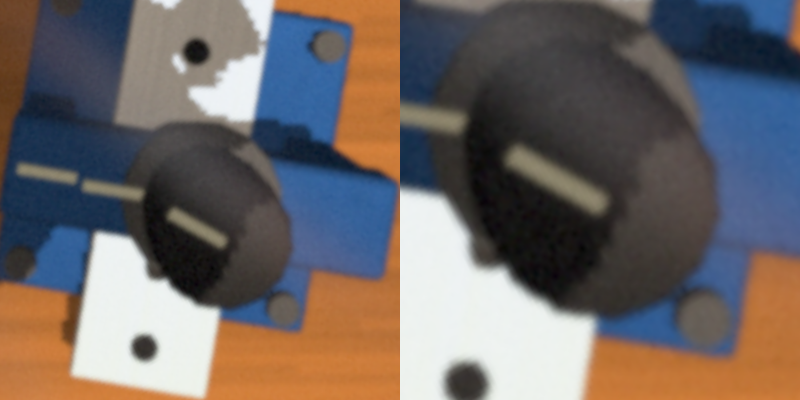

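View pics/s9.png

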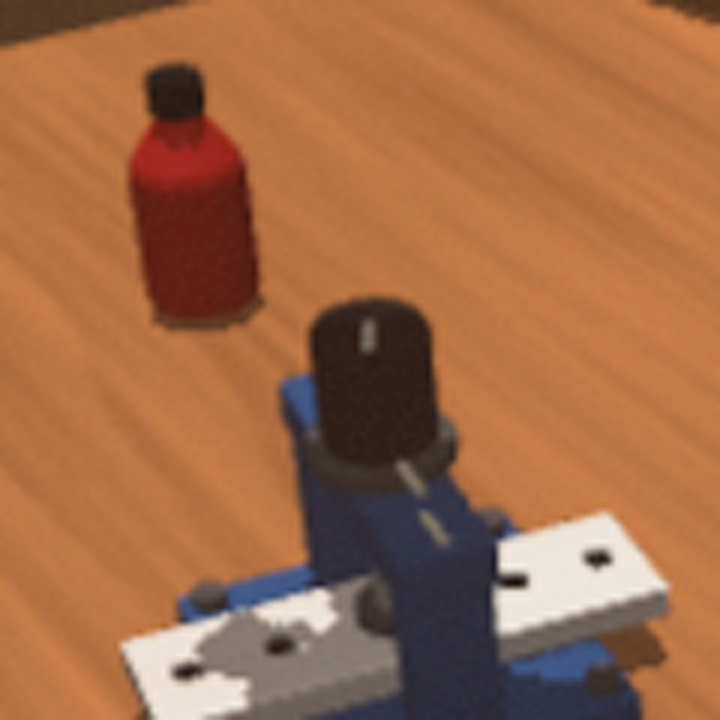

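The pointer meets the index line. Knob line is at (508,152)→(605,208), a slope of 30°, against 8° for the pointer, so the slip is about 22°. The arm is clear.

Run:
```python
from plant import order
print(order.close_job())
```

```text
the job is handed in; nothing more can be done
None
```

The clamp holding the drilled bar is tight, and I handed the job in at about 8 s of the 38 s allowed. I gripped its knob and turned it about 48° clockwise in one grip. The first 28° or so brought the screw to its stop; the rest slipped the ratchet. Then I opened the gripper and lifted clear.

**Last checks after letting go:**
- **Tightness:** the collar's pointer lines up with the index line on the bridge in both the wrist and scene views.
- **Slip:** the knob's line is about 22° past the pointer in the pictures, while the hand's turn alone gives about 20°. Both are between one and two clicks (15–30°).
- **Release:** the marks did not move when the fingers opened, and the force on the tool is near zero.
- **Spare clamp:** the arm passed well above it on the way over and never went down near it.

**What disagreed:** the first estimates of the knob's position differed by about 4 mm between cameras and networks. A circle fit in the wrist view settled it, and the grasp was centred to within about 1 mm.

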